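# Shut the curing drawer and press the sunken start key

### The arm

A 6-joint arm with a two-finger parallel gripper is mounted at the origin on the work surface. World frame = base frame: x ahead of the robot, y to its left, z up, the work surface at z = 0. Lengths are in m, angles in rad, forces in N, time in s.
With the tool pointing down it reaches from about 0.35 to 1 m from the base axis. Payload 7.1 kg.
Tool frame: the origin (TCP) lies between the finger pads; the fingertips stand 22 mm ahead of it and the grasp point (between the pads) lies 3 mm ahead of it; x points along the fingers, y is the direction in which the jaws open and shut, and the axes are right-handed (so a half turn about x gives the same grasp; the last joint's range is limited). The gripper opens to 85 mm and grips with 20 to 120 N. Pads are 22 mm wide; open, the fingers measure 114 mm over their backs; the gripper's body (76 mm by 85 mm) begins 54 mm behind the grasp point. The pads swing forward as they close: fully open they stand 13 mm farther back than shut.
Start: joints at [-0.019, 0.423, 1.63, -0, 1.089, -0.019], TCP at [0.625, 0, 0.222] pointing down, gripper open.
Joint ranges: [-3, 3], [-0.9, 2.11], [0.09, 2.58], [-1.31, 4.45], [0.11, 2.69], [-2.54, 2.54]. Speed limits (rad/s): [2.39, 2.39, 3.01, 3.14, 3.14, 3.14].

### API

Orientations are given as a rotation vector (axis times angle).
In Python, from rig import manip gives the robot as it stands. The module is installed in compiled form; this text tells all that it offers. Calls block until the motion is done:
- manip.move_to(position, orientation): joint-space move of the TCP to a pose.
- manip.servo_line(position, orientation=None, rate=0.15): straight line of the TCP; orientation=None keeps the orientation; rate is the mean speed in m/s.
- manip.set_joints(angles): joint-space move.
- manip.command_gripper(opening, f_grip=None): finger opening in m; f_grip is the grip in N (None keeps the last); returns when the fingers have stopped.
- manip.hold(seconds).
- manip.solve_ik(position, orientation): joint angles nearest the present ones, or None.
- manip.camera(name): name is "scene" or "side" or "wrist"; returns a dict with "image" (384x512x3 uint8, red, green, blue), "fx", "fy", "cx", "cy" (pixels), "cam_to_world" (4x4, takes a point from camera to world coordinates); the wrist camera has in their place "mount" (4x4, takes a point from camera to tool coordinates, whose origin is the TCP and whose axes are the tool frame's). Camera axes: x right, y down, z forward; pixel columns grow to the right and rows downward; lengths in m; the calibration is good to about 2 mm. The wrist camera is an equidistant fisheye: a pixel r from the principal point sees the ray r / f radians off the axis. A picture is of the moment at which its call begins: read the wrist's pose just before it. There is no depth.
A pose or a line that the arm cannot do raises manip.IKError and nothing moves.
- manip.sign_off(): hands the job in, once; it reports no verdict.
Readings, each from a call of its own:
- manip.get_time(): time.
- manip.get_joint_positions(): joint angles.
- manip.get_joint_vel(): joint speeds.
- manip.get_tau(): joint torques, N m.
- manip.get_position(): TCP position.
- manip.get_ee_rot(): TCP orientation.
- manip.get_contact_force(): force on the tool from outside, world axes, zero at the start.
- manip.get_torque(): the same for the moment, N m.
- manip.get_width(): finger opening in m.
Only numpy, scipy, OpenCV 4.12 (cv2) and the standard library are available. Lean on these libraries where they do the work, as an engineer would, in place of code of your own. Each camera call takes 0.05 s, during which the arm holds its last target.

### The job

Start the dental curing unit on the cast in its drawer: push the open drawer fully shut, then reach into the round well on top of the unit, press the sunken round key fully down, keep it down for about one second and let it come up again. Only push and press: lift nothing, keep the cast in the drawer standing upright, leave the square key beside it unpressed and the other things on the bench and on the unit where they are.

Things in the scene. Friction and masses are not known exactly. Their poses are not given: they have to be found in the camera images.
- unit: the curing unit, a fixed white flat housing 220 (x) x 280 (y) x 85 mm high. Origin at the centre of its underside, on the table; z up; its front, with the drawer, faces its -x. Its flat top (deck) is 85 mm above the table and carries two grey key pods
- drawer (a joint): how far the drawer is out, in m: 0 = fully shut (hard stop), up to 0.11 out along the unit's -x. It slides with about 2 N of friction plus 8 N per m/s, has no spring and stays where it is left
- drawer_face (a point): centre of the outer face of the drawer's flat front panel; x axis points into the unit (the direction that shuts the drawer), z up. The panel is 204 mm wide (y), 74 mm high (from 8 to 82 mm above the table) and 14 mm thick, with no handle. Shut, its face stands 16 mm in front of the unit's front; behind it is a steel tray with its floor 20 mm and its side walls 42 mm above the table
- cast_mid (a point): centre (half-way up) of the loose plaster dental cast standing in the drawer's tray: about 56 x 56 mm, 36 mm high, its base 20 mm above the table; it rides along with the drawer and fits under the unit's top
- round_mouth (a point): centre of the mouth of the round well (start): 48 mm in diameter, 24 mm deep, open to the top in a grey pod 70 x 70 x 30 mm on the unit's deck; z up, axes parallel to the unit's. The mouth is 115 mm above the table. Which of the two places on the deck has the round well varies
- round_top (a point): centre of the top of the round key (26 mm in diameter, off-white), in the middle of the round well, 14 mm below the mouth when not pressed
- round_key (a joint): how far the round key is pressed down, in m: 0 = up, 0.005 = fully down at its stop. Spring-loaded: 1.2 N starts it moving, 4 N holds it fully down; it comes up by itself
- square_mouth (a point): centre of the mouth of the square well (power, not to be pressed): 46 x 46 mm, 24 mm deep, in a pod of the same size 116 mm beside the round one
- square_key (a joint): how far the square key (24 x 24 mm, off-white, in the square well) is pressed down, in m: 0 = up, 0.005 = fully down. Leave it alone
- spare_mid (a point): centre (half-way up) of another, loose plaster cast of the same shape (36 mm high), standing on the unit's deck behind the pods
- wax_tin: loose round brass tin, 80 mm in diameter, 30 mm high, beside the unit; origin at the centre of its underside
- tooth_tin: loose round blue tin, 72 mm in diameter, 24 mm high, beside the unit; origin at the centre of its underside
- pen_cup: loose black cup, 72 mm in diameter, 100 mm high; origin at the centre of its underside
- wax_knife: loose wax spatula lying on the bench, 170 mm long along its x; origin under its middle
- bottle: loose white bottle, 44 mm in diameter, 110 mm high; origin at the centre of its underside
- articulator: loose blue articulator (a hinged frame with a cast), 100 x 90 mm, 137 mm high; origin at the centre of its underside
Mind the look-alikes: they are no part of the job. Leave any red or turquoise look-alike of the part that bears cast_mid alone.

How it is judged:
On the way, in this order (a step that is already met when the one before it is completed fails the run):
1. the drawer is pushed fully shut (within 4 mm of its stop) (value of joint drawer below 0.004 m), for 0.2 s.
2. the round key is fully down (at least 4 of its 5 mm) under the fingers for 0.6 s, the drawer still shut (value of joint round_key above 0.004 m and contact force between round_key and the fingers above 0.5 N and value of joint drawer below 0.006 m), for 0.6 s.
At the end, for the whole second after the job is handed in: drawer within 6 mm of fully shut, both keys up again (within 1 mm), the cast in the drawer upright (within 0.3 rad), the drawer at rest (value of joint drawer below 0.006 m and value of joint each of round_key, square_key below 0.001 m and angle between cast_mid's own z axis and vertical below 0.3 rad and velocity of joint drawer below 0.01 m/s); the robot touches nothing.
It fails at once if the round key is pressed (over 2.5 mm) while the drawer is open (over 8 mm) (value of joint round_key above 0.0025 m and value of joint drawer above 0.008 m).
It fails at once if the square key is pressed (over 2 mm) (value of joint square_key above 0.002 m).
It fails at once if the cast in the drawer is lifted (over 10 mm) or tipped (over 0.5 rad) (height (world z) of cast_mid above 0.048 m or angle between cast_mid's own z axis and vertical above 0.5 rad).
It fails at once if another loose thing is moved more than 25 mm (distance of any of spare_mid, wax_tin, tooth_tin, pen_cup, wax_knife, bottle, articulator from where it was at the start of the episode above 0.025 m).
It fails at once if the spare cast is tipped (angle between spare_mid's own z axis and vertical above 0.5 rad).
It also fails if it takes over 45 s, if anything falls off the work surface, if the arm or the gripper's body presses on something with over 40 N, if the wrist force passes 120 N, or if a joint passes its speed limit or range.

## Working session

There is one attempt and no reset: what is moved stays moved. The work goes in short steps, each a Python script; the robot and the scene stay as the last script left them, time stands still between calls to the robot, and variables do not carry over. Pictures are saved under pics/ and viewed, and the job is handed in when it is done.

```bash
mkdir -p pics
python3 - <<'E'
from rig import manip
import cv2,numpy as np
for n in ["scene","side","wrist"]:
    c=manip.camera(n); cv2.imwrite(f"pics/{n}0.png",c["image"][:,:,::-1])
    print(n,c["fx"],c["fy"],c["cx"],c["cy"]); print(np.round(c.get("cam_to_world",c.get("mount")),4))
print(manip.get_time(),manip.get_position(),manip.get_ee_rot(),manip.get_width())
E
```

```text
scene 496.0733478133786 496.0733478133786 263.9275815292681 188.9986272615491
[[-0.8221  0.4876 -0.2939  0.9523]
 [ 0.5692  0.7159 -0.4044  0.5179]
 [ 0.0132 -0.4997 -0.8661  1.2388]
 [ 0.      0.      0.      1.    ]]
side 380.7790384695533 380.7790384695533 248.65158613645062 192.59093950713412
[[ 0.9971 -0.0496  0.0574  0.4761]
 [-0.0756 -0.7137  0.6964 -0.7744]
 [ 0.0064 -0.6987 -0.7154  0.916 ]
 [ 0.      0.      0.      1.    ]]
wrist 297.3186396354542 297.3186396354542 254.76717860221208 189.05638469297995
[[-8.000e-04 -3.266e-01  9.452e-01 -1.525e-01]
 [ 1.000e+00 -6.000e-04  6.000e-04 -1.100e-03]
 [ 4.000e-04  9.452e-01  3.266e-01 -8.330e-02]
 [ 0.000e+00  0.000e+00  0.000e+00  1.000e+00]]
0.15 [6.24591901e-01 1.92090954e-05 2.21745861e-01] [ 1.20869981  1.2100516  -1.21005831] 0.08523817371736465
```

View pics/scene0.png

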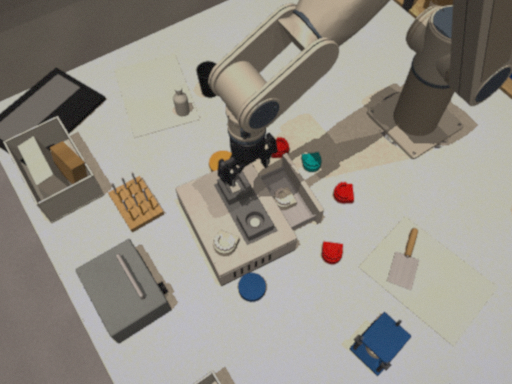

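View pics/side0.png

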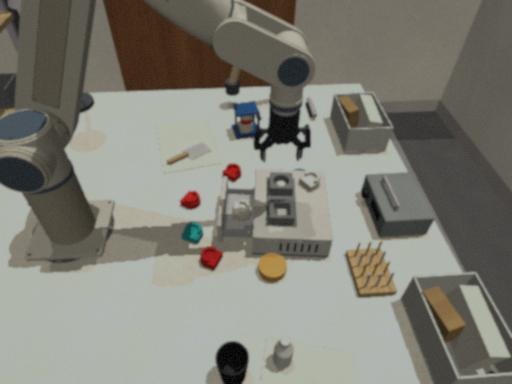

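View pics/wrist0.png

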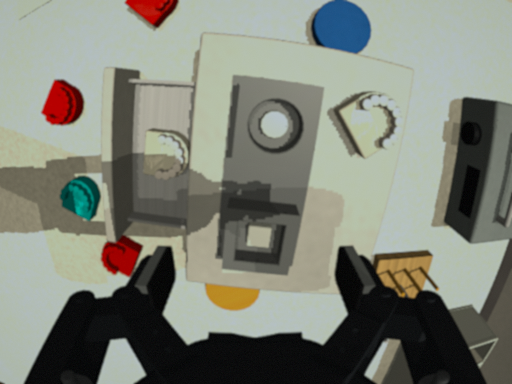

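The wrist view shows the unit with the round well at about (274,125), the square well at (260,237), the open drawer on the left with its panel at x≈103–138, and the white cast at (166,152). The spare cast is on the deck at (367,122). Red and turquoise look-alikes stand outside the drawer at (62,102), (80,197), (122,255) and (152,8). Next I'll write the ray helpers and enlarge this view.

```bash
cat > h.py <<'E'
from rig import manip
import cv2,numpy as np
from scipy.spatial.transform import Rotation as R
def tool():
    T=np.eye(4);T[:3,:3]=R.from_rotvec(manip.get_ee_rot()).as_matrix();T[:3,3]=manip.get_position();return T
def shot(name,fn):
    T=tool() if name=="wrist" else None
    c=manip.camera(name); c["T"]=T@c["mount"] if T is not None else c["cam_to_world"]; c["fish"]=T is not None
    cv2.imwrite(f"pics/{fn}.png",c["image"][:,:,::-1]); 
    np.save(f"pics/{fn}.npy",{k:c[k] for k in c},allow_pickle=True); return c
def load(fn): return np.load(f"pics/{fn}.npy",allow_pickle=True).item()
def ray(c,p):
    u=(p[0]-c["cx"])/c["fx"];v=(p[1]-c["cy"])/c["fy"]
    if c["fish"]:
        t=np.hypot(u,v); d=np.array([u/t*np.sin(t),v/t*np.sin(t),np.cos(t)]) if t>1e-9 else np.array([0,0,1.])
    else: d=np.array([u,v,1.]); d/=np.linalg.norm(d)
    return c["T"][:3,3],c["T"][:3,:3]@d
def onz(c,p,z):
    o,d=ray(c,p); return o+d*(z-o[2])/d[2]
def tri(*cp):
    A=np.zeros((3,3));b=np.zeros(3);L=[]
    for c,p in cp:
        o,d=ray(c,p);P=np.eye(3)-np.outer(d,d);A+=P;b+=P@o;L.append((o,P))
    x=np.linalg.solve(A,b);return x,[np.linalg.norm(P@(x-o)) for o,P in L]
def crop(fn,x0,y0,x1,y1,s,out):
    im=cv2.imread(f"pics/{fn}.png")[y0:y1,x0:x1]; cv2.imwrite(f"pics/{out}.png",cv2.resize(im,None,fx=s,fy=s,interpolation=cv2.INTER_CUBIC))
E
python3 - <<'E'
from h import *
c=shot("wrist","w1"); s=shot("side","s1"); print(tool().round(3)); print(c["T"].round(3))
crop("w1",90,20,420,310,2,"w1c"); crop("s1",170,150,340,280,4,"s1c")
for n,p,z in [("round",(274,125),.115),("sq",(260,237),.115),("face",(107,150),.08),("cast",(160,150),.056),("spare",(367,122),.121),
  ("UL",(203,34),.085),("UR",(412,68),.085),("LL",(188,282),.085)]: print(n,onz(c,p,z).round(3))
E
```

```text
[[-0.001  1.    -0.     0.625]
 [ 0.    -0.    -1.     0.   ]
 [-1.    -0.001 -0.     0.222]
 [ 0.     0.     0.     1.   ]]
[[ 1.    -0.    -0.     0.624]
 [-0.    -0.945 -0.327  0.083]
 [-0.     0.327 -0.945  0.374]
 [ 0.     0.     0.     1.   ]]
round [0.64  0.053 0.115]
sq [ 0.629 -0.056  0.115]
face [0.462 0.027 0.08 ]
cast [0.517 0.02  0.056]
spare [0.723 0.059 0.121]
UL [0.574 0.14  0.085]
UR [0.787 0.117 0.085]
LL [ 0.542 -0.137  0.085]
```

View pics/w1c.png

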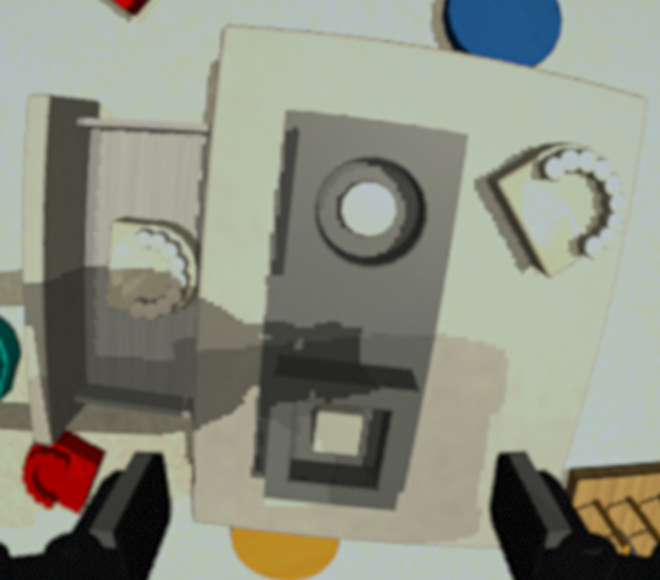

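View pics/s1c.png

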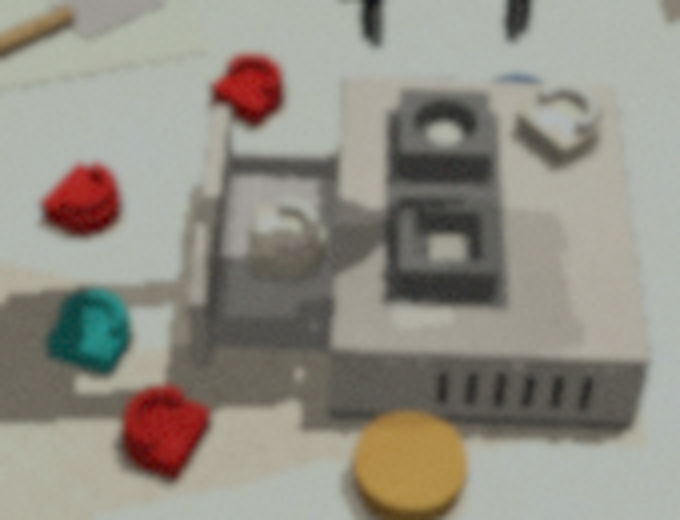

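The scene views agree. There are two wells: the round one at wrist (274,125) has a round bright key, and the square one at (260,237) has a square key, so the round one is the start key. For casts, the white one at (160,150) stands in the tray, while the red and turquoise ones stand outside. The unit's yaw is about -0.11 rad. Next I'll take a second wrist view from behind the drawer.

```bash
cat >> h.py <<'E'
def down(yaw): # tool x down, tool y = unit y
    x=np.array([0,0,-1.]);y=np.array([-np.sin(yaw),np.cos(yaw),0]);return R.from_matrix(np.c_[x,y,np.cross(x,y)]).as_rotvec()
E
python3 - <<'E'
from h import *
manip.move_to([0.50,0.03,0.30],down(-0.11))
manip.command_gripper(0.0)
c=shot("wrist","w2"); print(tool().round(3),manip.get_joint_positions(),manip.get_time(),manip.get_width(),manip.get_contact_force())
cv2.imwrite("pics/w2b.png",cv2.resize(cv2.imread("pics/w2.png"),(768,576)))
E
```

```text
[[ 0.     0.11   0.994  0.5  ]
 [ 0.     0.994 -0.11   0.03 ]
 [-1.     0.     0.     0.3  ]
 [ 0.     0.     0.     1.   ]] [ 3.61781527e-02  1.49167630e-01  1.81924791e+00  3.67474514e-06
  1.17312445e+00 -1.42460114e+00] 2.3333 3.842770711997295e-05 [ 0.12079165 -0.45962127  0.52004966]
```

View pics/w2b.png

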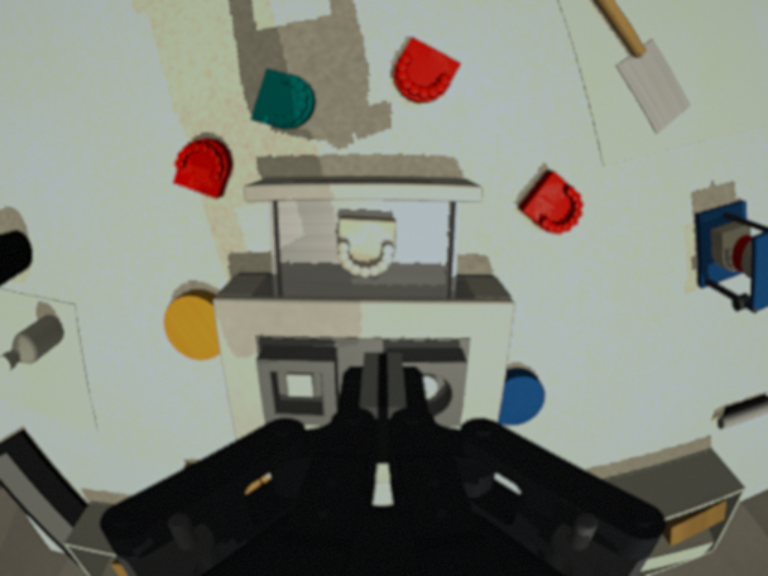

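The rotated wrist view looks back toward the robot, so up in the image is -x. The panel's top edge runs from (164,124) to (321,124) in native pixels, with the white cast in the tray. The nearest look-alikes are red at (135,110), turquoise at (188,66) and red at (368,135). Now I'll triangulate.

Run:
```python
from h import *
w1,w2,s=load("w1"),load("w2"),load("s1")
def blob(c,x0,y0,x1,y1,lo):
    g=cv2.cvtColor(c["image"],cv2.COLOR_RGB2GRAY)[y0:y1,x0:x1]
    m=(g>lo).astype(np.uint8); n,l,st,ce=cv2.connectedComponentsWithStats(m)
    i=1+np.argmax(st[1:,4]); return ce[i]+[x0,y0],st[i]
k1,a=blob(w1,252,105,296,146,170); print("key w1",k1,a)
ks,b=blob(s,272,172,290,186,150); print("key side",ks,b)
x,e=tri((w1,k1),(s,ks)); print("round_top tri",x.round(4),np.round(e,4), "w1 on .101",onz(w1,k1,.101).round(4),"side",onz(s,ks,.101).round(4))
# mouth ring by pixel extents in w1
q=[(247.5,125),(303,126),(275,98.5),(275,153)]
for p in q: print("mouth",onz(w1,p,.115).round(4))
# panel top edge outer corners
A,B=(104,68),(107,238)
for n,p1,p2 in [("near blue",(104,68),(321,124)),("near tin",(107,240),(164,125))]:
    print(n,[v.round(4) if isinstance(v,np.ndarray) else np.round(v,4) for v in tri((w1,p1),(w2,p2))],onz(w1,p1,.082).round(4),onz(w2,p2,.082).round(4))
for n,p in [("front deck L",(144,202)),("front deck R",(341,202))]: print(n,onz(w2,p,.085).round(4))
# red/turq
for n,c in (("w1",w1),("w2",w2)):
    h=cv2.cvtColor(c["image"],cv2.COLOR_RGB2HSV)
    for nm,m in (("red",((h[...,0]<8)|(h[...,0]>172))&(h[...,1]>150)&(h[...,2]>80)),("turq",(abs(h[...,0].astype(int)-88)<8)&(h[...,1]>120))):
        k,l,st,ce=cv2.connectedComponentsWithStats(m.astype(np.uint8))
        for i in range(1,k):
            if st[i,4]>150: print(n,nm,ce[i].round(),onz(c,ce[i],.02).round(3))
crop("w2",150,80,350,260,4,"w2c")
```

```text
key w1 [274.20155039 124.02325581] [ 10   7  26  25 516]
key side [280.75862069 183.17241379] [ 5  9  8  5 29]
round_top tri [0.6421 0.052  0.1014] [0.0007 0.0007] w1 on .101 [0.6414 0.0521 0.101 ] side [0.6428 0.0524 0.101 ]
mouth [0.6172 0.0528 0.115 ]
mouth [0.666  0.0523 0.115 ]
mouth [0.641  0.0761 0.115 ]
mouth [0.6416 0.0277 0.115 ]
near blue [array([0.4656, 0.1167, 0.0813]), array([0.0004, 0.0004])] [0.4661 0.1162 0.082 ] [0.4654 0.117  0.082 ]
near tin [array([ 0.4434, -0.0819,  0.0844]), array([0.0006, 0.0006])] [ 0.442  -0.0839  0.082 ] [ 0.4434 -0.0821  0.082 ]
front deck L [ 0.5437 -0.1315  0.085 ]
front deck R [0.5733 0.1395 0.085 ]
w1 red [150.   8.] [0.496 0.193 0.02 ]
w1 red [ 60. 104.] [0.357 0.084 0.02 ]
w1 red [120. 257.] [ 0.419 -0.147  0.02 ]
w1 turq [ 81. 197.] [ 0.372 -0.051  0.02 ]
w2 red [282.  48.] [0.358 0.083 0.02 ]
w2 red [134. 111.] [ 0.419 -0.146  0.02 ]
w2 red [369. 136.] [0.498 0.206 0.02 ]
w2 turq [189.  67.] [ 0.368 -0.052  0.02 ]
```

View pics/w2c.png

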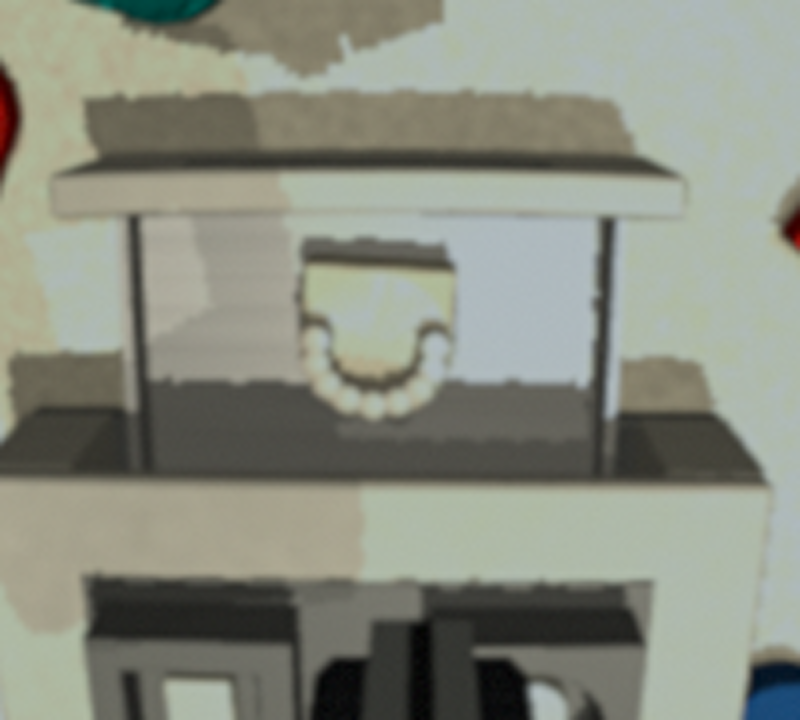

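All measurements agree. The key top is at z 0.1014 (given 0.101) and the mouth is 49 mm across. The panel is 200 mm wide at z 0.082, with yaw -0.111. The face centre is (0.4545, 0.0174) and the drawer is about 89 mm out. Now I'll push the drawer with closed fingers.

Run:
```python
from h import *
yaw=-.111;u=np.array([np.cos(yaw),np.sin(yaw),0]);f=np.array([.4545,.0174,0]);o=down(yaw)
P=lambda s,z:(f+u*s+[0,0,z])
manip.move_to(P(-.045,.17),o)
manip.servo_line(P(-.045,.067),o,rate=.15)
print(manip.get_contact_force().round(2),manip.get_position().round(4))
manip.servo_line(P(-.015,.067),o,rate=.08)
print(manip.get_contact_force().round(2))
manip.servo_line(P(.04,.067),o,rate=.07); print(manip.get_contact_force().round(2))
manip.servo_line(P(.070,.067),o,rate=.06); print(manip.get_contact_force().round(2))
for s in np.arange(.072,.092,.0015):
    manip.servo_line(P(s,.067),o,rate=.03)
    F=manip.get_contact_force(); q=manip.get_position()
    print(round(s,4),round((q-f)@u,4),F.round(2),manip.get_time())
    if F@u<-12: break
manip.hold(.3); print(manip.get_contact_force().round(2))
shot("side","s2");shot("wrist","w3");crop("s2",150,130,340,280,4,"s2c")
```

```text
[ 1.34 -0.19 -0.04] [0.411  0.0224 0.0677]
[-0.51 -0.49 -0.57]
[-0.79  0.11  0.59]
[-0.54  0.97  0.85]
0.072 0.0722 [0.17 0.51 0.36] 6.2
0.0735 0.0733 [-1.55 -0.06  0.71] 6.45
0.075 0.075 [-1.3   0.5   0.37] 6.7
0.0765 0.0752 [-4.63  1.03  3.82] 6.95
0.078 0.0752 [-9.1   2.24  7.39] 7.2
0.0795 0.0752 [-13.71   1.73  10.48] 7.45
[-13.19   2.66   9.68]
```

View pics/s2c.png

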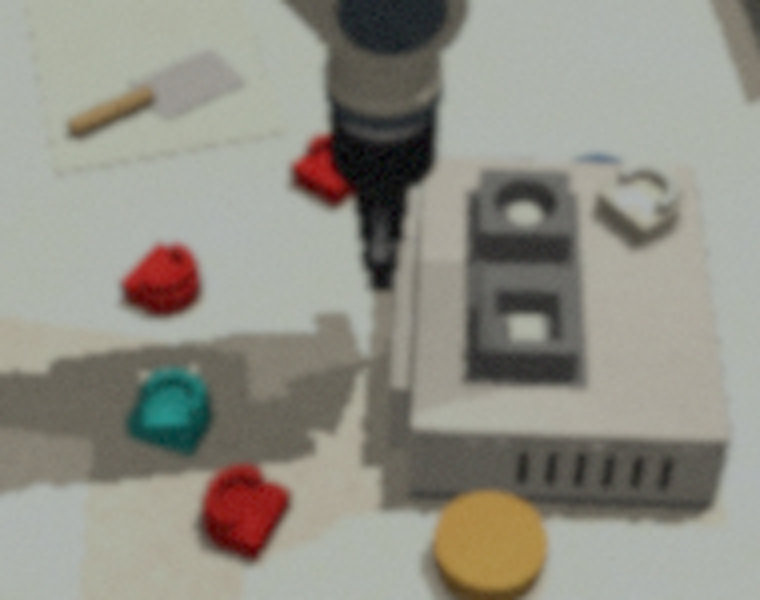

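The side view shows the panel flush against the unit with only its thin strip at x≈400, and the fingers met a hard stop. The cast is hidden inside. I'll back off straight, then look from above to check the gap and the well before pressing.

Run:
```python
from h import *
yaw=-.111;u=np.array([np.cos(yaw),np.sin(yaw),0]);f=np.array([.4545,.0174,0]);o=down(yaw)
P=lambda s,z:(f+u*s+[0,0,z])
manip.servo_line(P(.05,.067),o,rate=.1)
manip.servo_line(P(.05,.24),o,rate=.2)
w=shot("wrist","w4");print(manip.get_time())
cv2.imwrite("pics/w4b.png",cv2.resize(cv2.imread("pics/w4.png"),(768,576)))
```

```text
9.3583
```

View pics/w4b.png

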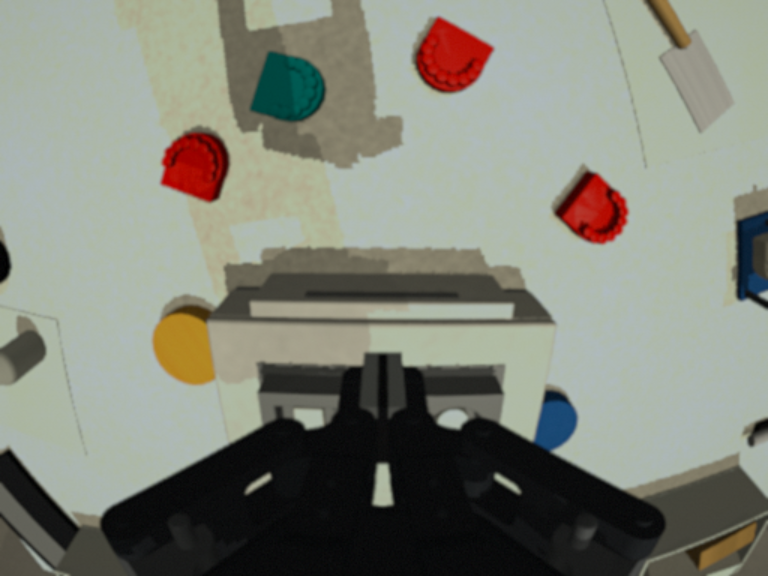

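The panel strip at rows 302–318 (zoomed) lies directly against the unit's front edge at row 321, so no tray is visible. I'll check this numerically and then press, with force limits.

Run:
```python
from h import *
yaw=-.111;u=np.array([np.cos(yaw),np.sin(yaw),0])
w=load("w4")
a=[onz(w,(x/1.5,y/1.5),z) for x,y,z in [(252,302,.082),(512,303,.082),(212,321,.085),(552,322,.085)]]
print(np.round(a,4)); print("face-front",((a[2]+a[3])/2-(a[0]+a[1])/2)@u)
o=down(yaw);c=np.array([.6419,.0522,0])
manip.move_to(c+[0,0,.20],o)
manip.servo_line(c+[0,0,.145],o,rate=.1)   # tip just above mouth
manip.hold(.2);F0=manip.get_contact_force();print("F0",F0.round(2),manip.get_position().round(4))
shot("side","s3");crop("s3",240,150,320,220,8,"s3c")
```

```text
[[ 0.5288 -0.0927  0.082 ]
 [ 0.5518  0.1056  0.082 ]
 [ 0.5401 -0.1289  0.085 ]
 [ 0.5709  0.1384  0.085 ]]
face-front 0.015328165112592993
F0 [ 0.3  -0.43 -0.28] [0.6424 0.0523 0.1458]
```

View pics/s3c.png

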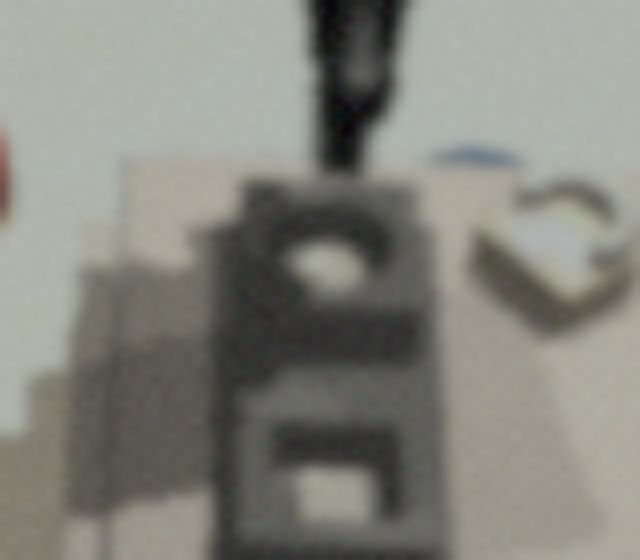

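The drawer is shut: face to front measures 15.3 mm against 16 mm given. In the side view the fingertip ends at about native (282.5,171), which looks higher than I expected, so I'll check the tip's actual position before going down.

Run:
```python
from h import *
s=load("s3");Ti=np.linalg.inv(s["T"])
def proj(p):
    q=Ti[:3,:3]@p+Ti[:3,3];return (s["fx"]*q[0]/q[2]+s["cx"],s["fy"]*q[1]/q[2]+s["cy"])
for z in (.124,.13,.14,.15): print(z,np.round(proj(np.array([.6424,.0523,z])),1))
for n,p in (("mouth",(.6419,.0522,.115)),("top",(.6419,.0522,.101))): print(n,np.round(proj(np.array(p)),1))
o,d=ray(s,(282.5,171)); t=(.0523-o[1])/d[1];print("tip at y=.0523:",(o+d*t).round(4))
c=shot("scene","sc3");crop("sc3",200,130,330,260,5,"sc3c")
```

```text
0.124 [281.1 177.7]
0.13 [281.3 176.3]
0.14 [281.5 173.9]
0.15 [281.7 171.4]
mouth [280.8 179.9]
top [280.5 183.2]
tip at y=.0523: [0.6446 0.0523 0.1515]
```

View pics/sc3c.png

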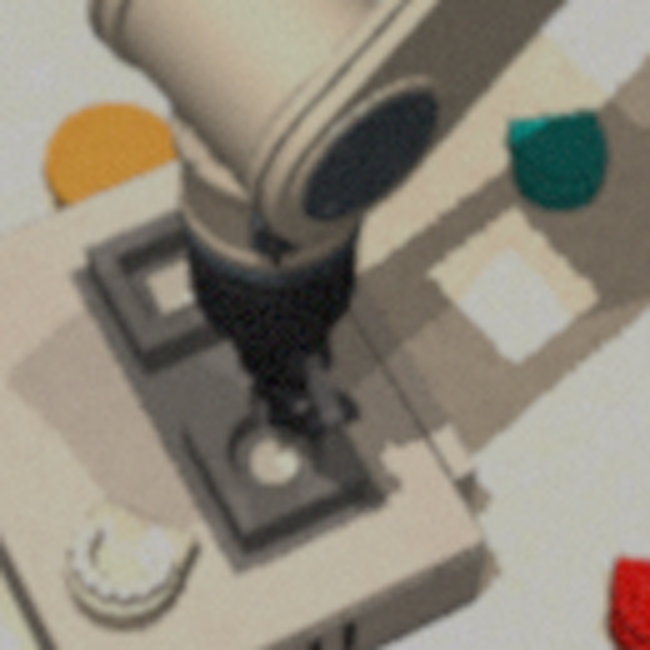

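The tip may be shorter than stated, or its grey may blend with the pod in the image. I'll descend in small force-guarded steps, so that contact shows where the tip really is. Key contact should come at either TCP z≈0.123 or z≈0.107.

Run:
```python
from h import *
yaw=-.111;o=down(yaw);c=np.array([.6419,.0522,0])
z=.145
while z>.1205:
    z-=.002
    manip.servo_line(c+[0,0,z],o,rate=.04)
    F=manip.get_contact_force();print(round(z,4),manip.get_position().round(4),F.round(2),round(manip.get_time(),2))
    if abs(F[2])>2.0 or np.hypot(F[0],F[1])>3: break
shot("side","s4");crop("s4",240,150,320,220,8,"s4c")
shot("wrist","w5");crop("w5",190,170,330,290,5,"w5c")
```

```text
0.143 [0.6418 0.0522 0.1429] [-0.49  0.07 -0.25] 11.26
0.141 [0.6418 0.0522 0.1408] [-0.25  0.72 -0.67] 11.51
0.139 [0.6418 0.0522 0.1388] [-0.69  0.29 -0.71] 11.76
0.137 [0.6418 0.0522 0.1368] [-0.17 -0.17 -0.03] 12.01
0.135 [0.6418 0.0522 0.1348] [ 0.   -0.99 -0.58] 12.26
0.133 [0.6418 0.0522 0.1328] [-0.27 -0.41  0.39] 12.51
0.131 [0.6418 0.0522 0.1308] [ 0.01 -0.67 -0.06] 12.76
0.129 [0.6418 0.0522 0.1288] [-0.16 -0.71 -0.5 ] 13.01
0.127 [0.6417 0.0522 0.1268] [-0.73 -0.04 -0.26] 13.26
0.125 [0.6418 0.0522 0.1248] [ 0.11  0.4  -0.9 ] 13.51
0.123 [0.6418 0.0522 0.1228] [-0.08 -0.68  0.65] 13.76
0.121 [0.6418 0.0522 0.1208] [ 0.17 -0.6   0.78] 14.01
0.119 [0.6418 0.0522 0.1188] [ 0.05 -0.42  0.47] 14.26
```

View pics/s4c.png

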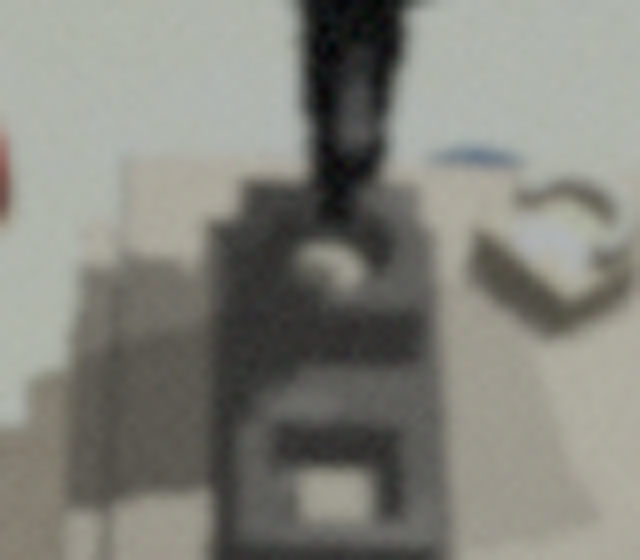

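View pics/w5c.png

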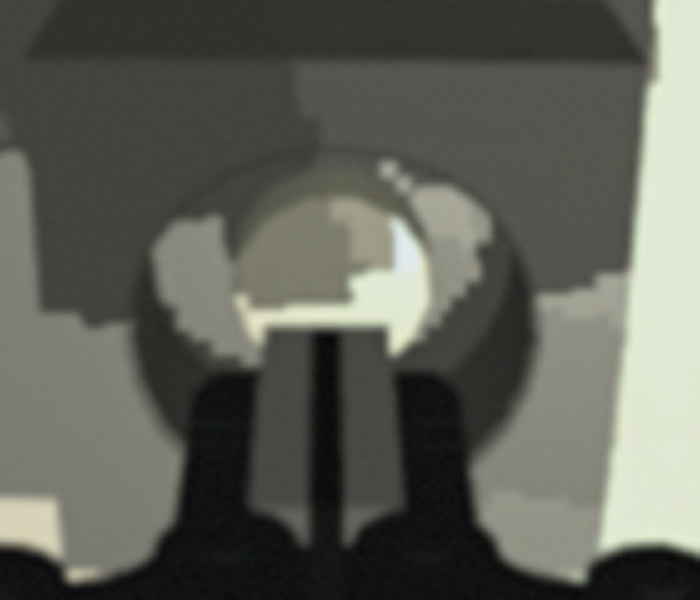

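The fingertip is visibly still above the key. The side view has it at native (282,177), about z 0.128, and the wrist view has it centred within 2 px of the well. There's no contact, so the visible tip ends about 8 mm behind the TCP, not 22 mm ahead of it. I'll keep going down under force guard, expecting contact near TCP z≈0.093.

Run:
```python
from h import *
yaw=-.111;o=down(yaw);c=np.array([.6419,.0522,0])
manip.servo_line(c+[0,0,.106],o,rate=.03)
z=.106; print(manip.get_contact_force().round(2))
while z>.097:
    z-=.0015
    manip.servo_line(c+[0,0,z],o,rate=.03)
    F=np.mean([manip.get_contact_force() for _ in range(3)],0);print(round(z,4),manip.get_position().round(4),F.round(2),round(manip.get_time(),2))
    if F[2]>1.8 or np.hypot(F[0],F[1])>3: break
shot("side","s5");crop("s5",240,150,320,220,8,"s5c")
shot("wrist","w6");crop("w6",190,170,330,290,5,"w6c")
```

```text
[ 0.64 -0.03 -0.03]
0.1045 [0.6419 0.0522 0.1045] [-0.38  0.3   0.33] 15.19
0.103 [0.6418 0.0522 0.1029] [-0.14  0.25  0.31] 15.44
0.1015 [0.6418 0.0522 0.1014] [-0.71 -0.33  0.1 ] 15.69
0.1 [0.6418 0.0522 0.0999] [-0.17  0.28 -0.02] 15.94
0.0985 [0.6418 0.0522 0.0984] [-0.15 -0.2   0.47] 16.19
0.097 [0.6418 0.0522 0.0969] [-0.07 -0.13 -0.31] 16.44
```

View pics/s5c.png

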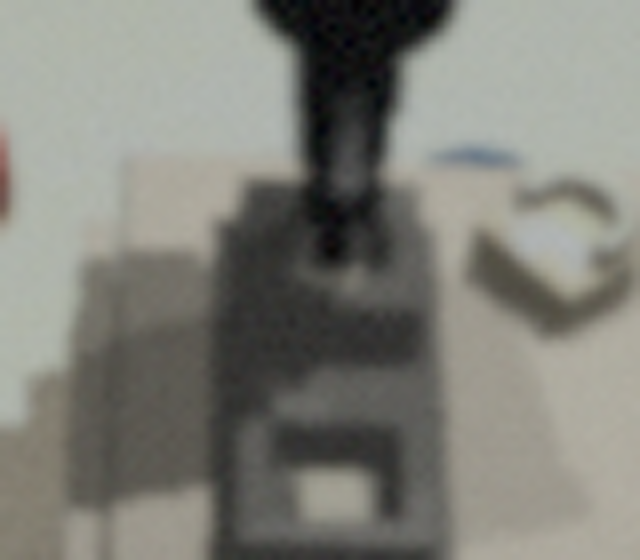

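View pics/w6c.png

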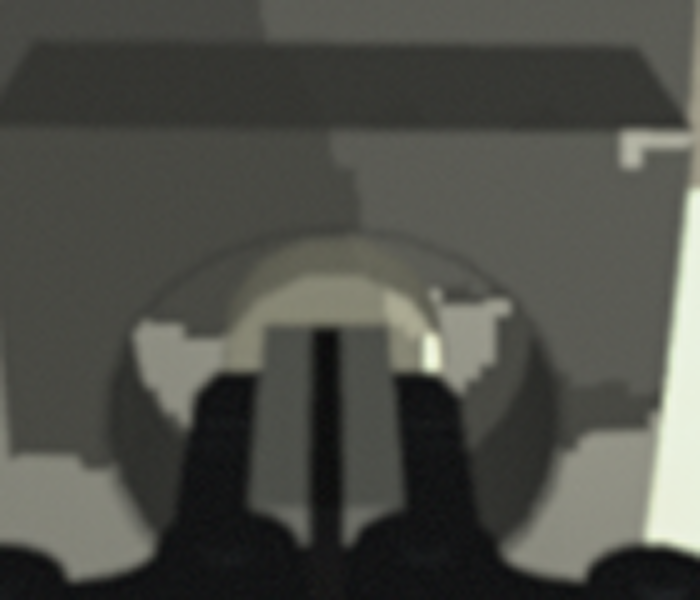

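The tip is now inside the well, just above the key and centred. In the side view it sits at about native row 182, so z is about 0.104. I'll go on to contact, press and hold. A contact force of around 10 N will hold the key at its stop.

Run:
```python
from h import *
yaw=-.111;o=down(yaw);c=np.array([.6419,.0522,0])
z=.097
while z>.078:
    z-=.001
    manip.servo_line(c+[0,0,z],o,rate=.02)
    F=np.mean([manip.get_contact_force() for _ in range(3)],0);print(round(z,4),manip.get_position().round(4),F.round(2),round(manip.get_time(),2))
    if F[2]>9 or np.hypot(F[0],F[1])>5: break
manip.hold(.05)
shot("side","s6");crop("s6",240,150,320,220,8,"s6c")
shot("wrist","w7");crop("w7",190,170,330,290,5,"w7c")
```

```text
0.096 [0.6419 0.0522 0.0959] [ 0.31  0.89 -0.81] 16.79
0.095 [0.6418 0.0522 0.0949] [-0.49 -0.23 -0.19] 17.04
0.094 [0.6418 0.0522 0.0939] [-0.03  0.58  0.28] 17.29
0.093 [0.6419 0.0522 0.0929] [-0.38 -0.17 -0.35] 17.54
0.092 [0.6421 0.0522 0.0921] [ 1.04 -1.31  0.63] 17.79
0.091 [0.6421 0.0522 0.0911] [0.73 0.73 2.  ] 18.04
0.09 [0.6421 0.0522 0.0901] [ 0.49 -0.17  2.44] 18.29
0.089 [0.6421 0.0522 0.0891] [ 0.29 -0.44  3.2 ] 18.54
0.088 [0.6421 0.0522 0.0881] [1.07 0.41 2.93] 18.79
0.087 [0.6421 0.0522 0.0871] [0.9  0.6  3.89] 19.04
0.086 [0.6421 0.0522 0.087 ] [-2.36 -0.67 10.56] 19.29
```

View pics/s6c.png

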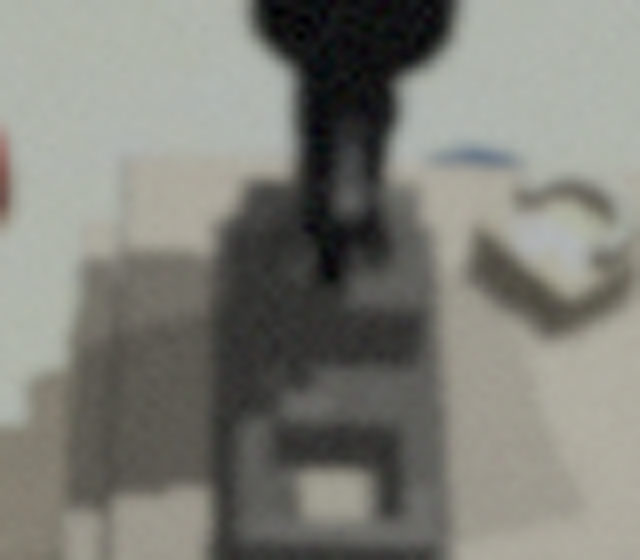

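View pics/w7c.png

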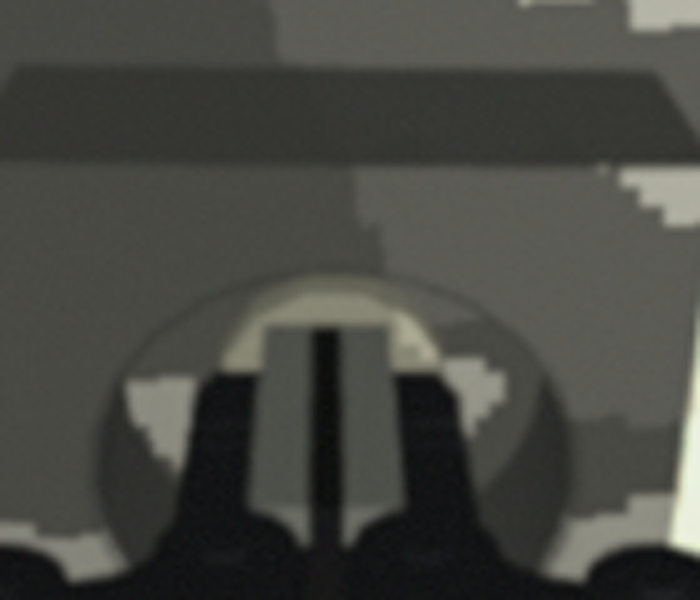

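This is a clear key signature. Spring contact began at TCP z 0.092, force rose from 1 to 4 N over 5 mm, then the hard stop came at 0.087 with 10.6 N. I'll hold, release and check.

Run:
```python
from h import *
yaw=-.111;o=down(yaw);c=np.array([.6419,.0522,0])
manip.hold(.75);print(manip.get_contact_force().round(2),manip.get_position().round(4),manip.get_time())
manip.servo_line(c+[0,0,.15],o,rate=.08)
manip.servo_line(c+[0,0,.24],o,rate=.2)
manip.servo_line(np.array([.53,.01,.24]),o,rate=.2)
manip.hold(.3)
print(manip.get_contact_force().round(2),manip.get_time())
w=shot("wrist","w8");s=shot("side","s7");crop("s7",150,130,340,280,4,"s7c")
cv2.imwrite("pics/w8b.png",cv2.resize(cv2.imread("pics/w8.png"),(768,576)))
def blob(c,x0,y0,x1,y1,lo):
    g=cv2.cvtColor(c["image"],cv2.COLOR_RGB2GRAY)[y0:y1,x0:x1]
    n,l,st,ce=cv2.connectedComponentsWithStats((g>lo).astype(np.uint8));i=1+np.argmax(st[1:,4]);return (ce[i]+[x0,y0]).round(2),st[i]
for q in("s1","s7"): print(q,blob(load(q),272,172,290,190,150),blob(load(q),272,200,292,218,110))
```

```text
[-1.83 -0.26 11.3 ] [0.6421 0.0522 0.0869] 20.1917
[ 0.45 -0.36  0.74] 22.7917
s1 (array([280.76, 183.17]), array([ 5,  9,  8,  5, 29], dtype=int32)) (array([281.25, 212.09]), array([ 5,  9, 10,  8, 68], dtype=int32))
s7 (array([280.57, 183.09]), array([ 6,  9,  6,  5, 23], dtype=int32)) (array([281.57, 211.97]), array([ 5,  9, 10,  7, 67], dtype=int32))
```

View pics/s7c.png

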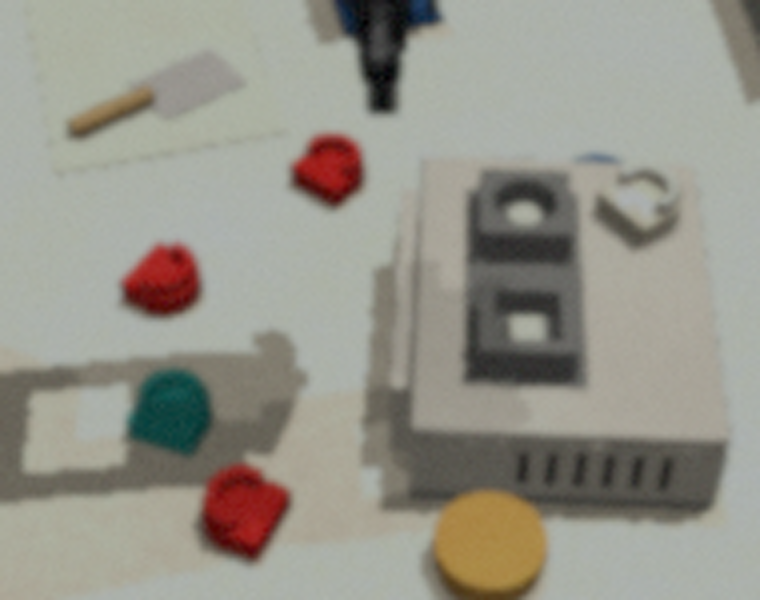

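View pics/w8b.png

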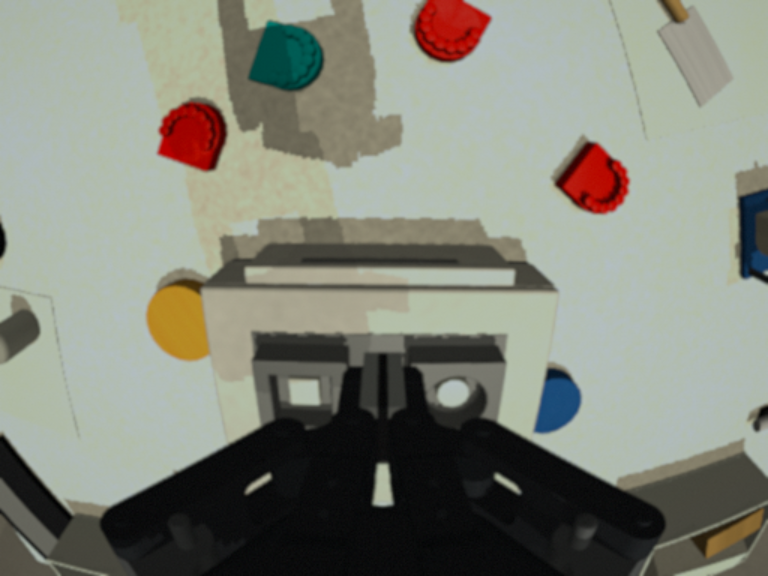

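The drawer is shut, both keys look the same as at the start (blob centres within 0.3 px), the other things in view are where they were, and the gripper is clear. Handing in.

```bash
python3 -c "
from rig import manip
print(manip.get_time(),manip.sign_off())"
```

```text
the job is handed in; nothing more can be done
22.8917 None
```

I pushed the drawer shut, pressed the round key to its stop for a little over one second, let it come up, and handed the job in at 22.9 s; no verdict is reported.

- **Drawer:** I pushed it with closed fingers until it hit a hard stop at about 13 N. Its face then measured 15.3 mm in front of the unit, against the 16 mm given for shut.
- **Round key:** I felt its spring over 5 mm of travel. Then it held at its stop under about 11 N from 19.05–19.3 s to 20.2 s.
- **Last checks:** Both keys look the same as before the press (within 0.3 px in the side view). The drawer is still shut, the things in view look unmoved, and the gripper touched nothing.
- **What disagreed:** The closed fingertips ended about 9 mm behind the TCP, not 22 mm ahead as stated. I found this in the pictures and by contact, and pressed by force for that reason.
- **Not checked:** The cast in the drawer can't be seen once the drawer is shut, so I didn't confirm it is upright. The push was slow, at 0.07 m/s or less.

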